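Press the proud memory module home in its slot

TASK

The green memory module on the circuit board has only been set into its slot: both its ends still stand proud and the slot's white latches lean open. With the fingertips press gently down on its top edge until both ends are fully home and both latches have closed, then withdraw. Only press it, never pull or lift it; touch neither the black module beside it nor anything else on the board, and leave the heatsink, the paste syringe and the screwdriver lying where they are.

Things in the scene. Friction and masses are not known exactly. Their poses are not given: they have to be found in the camera images.
- board: dark blue main board, 244 mm square, fixed, on a 262 mm pink foam pad. Origin: centre of the pad's underside, on the desk; x to the edge with metal connectors (far from the robot), y left, z up. Board top 10 mm above the desk. Memory slots run along y at x = -50, -60, -70, -80 mm, centred at y = -40 mm; -50 and -70 are empty (latches 25 mm over the board). Tallest part: 42 mm above the desk
- green_slot: slot holding the green module, at board x = -60 or -80 mm (the black module has the other), 148 x 7 mm, 8.5 mm high, fixed. Origin: centre of its underside, on the board's top; y along the slot to the left, z up. The module stands on edge in its middle plane. Over 40 N is too much. A white latch at each end leans out up to 12 mm, below the module's top, and shuts by itself as that end goes home
- green_module: green memory module on edge: 133 long, 4 thick, 30 mm tall. Home, its top is 33 mm above green_slot's origin; each end starts 4 to 6 mm higher. Pressed 20 mm from an end, that end slides down at 6 to 8 N to a hard stop and stays; the other hardly moves. In the middle both go at about 12 N. Origin: bottom edge, 2.5 mm in from the left end; y along the module to the left
- green_left_end (a point): the green module's top left corner (the +y end of the slot): at the very end of the module, middle of the 4 mm thick top edge; it rides with the module
- green_right_end (a point): the green module's top right corner (-y end), likewise
- black_slot: the other filled slot, 20 mm from the green module's, built and oriented alike; its black module is fully home (top edge 33 mm above this origin), its latches shut. Must not be touched
- heatsink: loose aluminium heatsink with fins, 45 x 45 x 27 mm, on the desk to the left of the board. Origin: centre of its underside
- paste_syringe: loose blue and white syringe, 96 x 22 x 22 mm, on the desk near the board's front left corner. Origin: under its middle, x along it
- screwdriver: loose screwdriver with an orange-red handle, 176 x 24 x 25 mm, on the desk between the robot and the board. Origin: under its middle, x along it

How it is judged:
By the outcome, as a careful person would: the job done as asked, in the order asked, and still so for the second after the job is handed in, with the robot touching nothing.
It also fails if it takes over 35 s, if anything falls off the work surface, if the arm or the gripper's body presses on something with over 40 N, if the wrist force passes 120 N, or if a joint passes its speed limit or range.

ROBOT

A 6-joint arm with a two-finger parallel gripper is mounted at the origin on a cart in front of the work surface, level with it; the furniture and walls round the work are solid. World frame = base frame: x ahead of the robot, y to its left, z up, the work surface at z = 0. Lengths are in m, angles in rad, forces in N, time in s.
With the tool pointing down it reaches from about 0.375 to 0.9 m from the base axis. Payload 3.1 kg.
Tool frame: the origin (TCP) lies on the front face of the gripper's body, between the roots of the fingers; the fingertips stand 73 mm ahead of it and the grasp point (between the pads) lies 54 mm ahead of it (manip.tips_ahead is the distance from the TCP to the fingertips, in m); z points along the fingers, y is the line along which they close (so a half turn about z gives the same grasp; the last joint's range is limited). The gripper opens to 85 mm and grips with 20 to 120 N. Pads are 22 mm wide; open, the fingers measure 114 mm over their backs; the gripper's body (76 mm by 85 mm) begins 54 mm behind the grasp point. The pads swing forward as they close: fully open they stand 13 mm farther back than shut.
Start: joints at [1.028, 0.527, 1.433, -0, 1.181, -0.178], TCP at [0.223, 0.584, 0.304] pointing down, gripper open.
Joint ranges: [-3.08, 3.08], [-0.75, 2.2], [0.22, 2.44], [-1.43, 4.57], [0, 2.65], [-2.85, 2.85]. Speed limits (rad/s): [2.79, 2.79, 3.14, 3.14, 3.14, 3.14].

INTERFACE

Orientations are given as a unit quaternion [x, y, z, w].
In Python, from station import sense, eyes, workorder, manip gives the robot as it stands.
- The arm moves only by the shell command python3 -m inch 'ROWS' [OPENING] [FORCE]. ROWS is JSON, a list of rows, each an object of numbers: "dx", "dy", "dz": the shift along the tool's x, y, z in cm; "wx", "wy", "wz": the turn, a rotation vector about the tool's x, y, z in degrees. In form: [{"dx": .., "dy": .., "dz": .., "wx": .., "wy": .., "wz": ..}, ...]. A call has 1 to 10 rows; each row shifts and turns the commanded pose from where the row before left it, along the tool's axes as they then stand; what a row does not reach is not made up. A row lasts 1/8 s, in which the tool goes at most 62.5 mm and 10.7 degrees, less where a joint would pass 70% of its speed; a pose out of reach is approached as far as the arm can. A call with a gripper value outside its range is refused whole. OPENING is the opening, from 0 (shut) to 1 (fully open), set as the call begins (- or left out, the last holds). The fingers move at their own pace and stop on an object; FORCE is the grip in N (left out, the last holds). Time passes only in rows, so rows that do not move let the fingers close. It gives the time, the measured TCP pose, the force, the opening and the grip force at its end, in the units of the state.
- sense(): the state, without advancing time (a new reading comes with each control period).
- eyes.snapshot(name): name is "scene" or "top" or "wrist"; returns the picture (420x560x3 uint8, red, green, blue); there is no depth.
- eyes.camera_params(name): a dict with "fx", "fy", "cx", "cy" (pixels), "rvec" (rotation vector, rad) and "tvec" (3), from world to camera coordinates, as OpenCV has them. Camera axes: x right, y down, z forward; pixel columns grow to the right and rows downward; lengths in m; the calibration is good to about 2 mm. The wrist camera is an equidistant fisheye: a pixel r from the principal point sees the ray r / f radians off the axis. A picture is of the moment at which its call begins: read the wrist's pose just before it. camera_params takes no time and is no camera call; for the wrist camera it gives the pose at the moment of the call.
- workorder.sign_off(): hands the job in; it is judged then, once.
The state is a dict: "t": time; "q": joint angles; "qd": joint speeds; "tau": joint torques, N m; "tcp_pos": TCP position; "tool_rot": TCP orientation; "force": force on the tool from outside, world axes, zero at the start; "ft_torque": the same for the moment, N m; "finger_gap": opening from 0.0 (shut) to 1.0 (fully open); "gripper_force": force on a finger pad.
Only numpy, scipy, OpenCV 4.12 (cv2) and the standard library are available. Lean on these libraries where they do the work, as an engineer would, in place of code of your own. Each camera call takes 0.05 s, during which the arm holds its last target. There are 200 camera calls.

## Working session

There is one attempt and no reset: what is moved stays moved. The work goes in short steps, Python scripts to look and compute and a shell command to move; the robot and the scene stay as the last step left them, time stands still between calls to the robot, and variables do not carry over. Pictures are saved under pics/ and viewed, at most 10 in all, crops included, and the job is handed in when it is done.

```bash
mkdir -p pics
cat > h.py <<'E'
import numpy as np,cv2
from station import sense,eyes,workorder,manip
def snap(n,f,crop=None,k=1):
    im=eyes.snapshot(n)[:,:,::-1]
    cv2.imwrite('pics/raw_'+f,im)
    if crop: 
        a,b,c,d=crop; im=im[b:d,a:c]
    cv2.imwrite('pics/'+f,cv2.resize(im,None,fx=k,fy=k,interpolation=cv2.INTER_CUBIC))
def ray(p,uv,fish=False):
    R=cv2.Rodrigues(np.array(p['rvec'],float))[0];t=np.array(p['tvec'],float).ravel()
    x=(uv[0]-p['cx'])/p['fx'];y=(uv[1]-p['cy'])/p['fy']
    if fish:
        r=np.hypot(x,y);d=np.array([x/r*np.sin(r),y/r*np.sin(r),np.cos(r)]) if r>0 else np.array([0,0,1.])
    else: d=np.array([x,y,1.])
    d=R.T@d;return -R.T@t,d/np.linalg.norm(d)
def atz(p,uv,z,fish=False):
    o,d=ray(p,uv,fish);return o+d*(z-o[2])/d[2]
def tri(rs):
    A=sum(np.eye(3)-np.outer(d,d) for o,d in rs);b=sum((np.eye(3)-np.outer(d,d))@o for o,d in rs)
    x=np.linalg.solve(A,b);return x,[np.linalg.norm(np.cross(x-o,d)) for o,d in rs]
E
python3 - <<'E'
from h import *
import json
s=sense();print(s['t'],s['tcp_pos'],s['tool_rot'],s['finger_gap'],manip.tips_ahead)
P={n:{k:np.array(v).tolist() for k,v in eyes.camera_params(n).items()} for n in('scene','top','wrist')}
json.dump(P,open('cal.json','w'));print(P)
snap('top','t0.png');snap('scene','s0.png')
a=cv2.imread('pics/t0.png');b=cv2.imread('pics/s0.png')
E
```

```text
0.0 [0.22264517 0.58339284 0.30292525] [ 1.81384774e-01  9.83411590e-01 -1.02550804e-03 -3.96762062e-04] 0.9977732761889506 0.0726
{'scene': {'fx': 459.9764488455144, 'fy': 459.9764488455144, 'cx': 281.75354318691774, 'cy': 208.2986879226719, 'rvec': [1.0570698385710895, -2.336763121930209, 1.137678390045818], 'tvec': [0.3076900644139099, 0.28171889006471573, 0.6060077192975727]}, 'top': {'fx': 441.039544777839, 'fy': 441.039544777839, 'cx': 284.03925032917596, 'cy': 203.07615107726878, 'rvec': [2.081233476510067, -2.1436874546489713, 0.1992527336591673], 'tvec': [0.019252266807490977, 0.48110776939454936, 0.8333183544679966]}, 'wrist': {'fx': 325.19226210127806, 'fy': 325.19226210127806, 'cx': 275.1896291515096, 'cy': 210.48634185140622, 'rvec': [-2.3695372527126133, -1.6332509168110458, -0.24912501975042767], 'tvec': [-0.6228348576860021, -0.039405440988006, 0.38056437853847397]}}
```

View pics/t0.png

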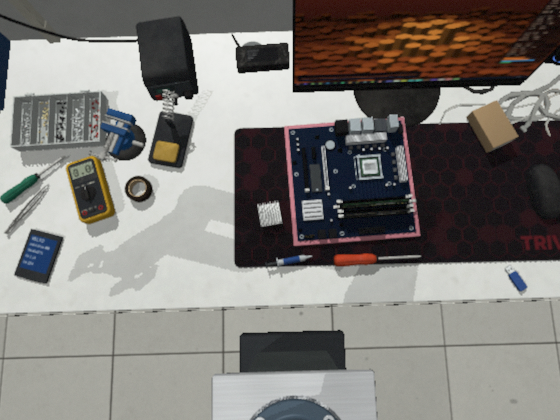

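View pics/s0.png

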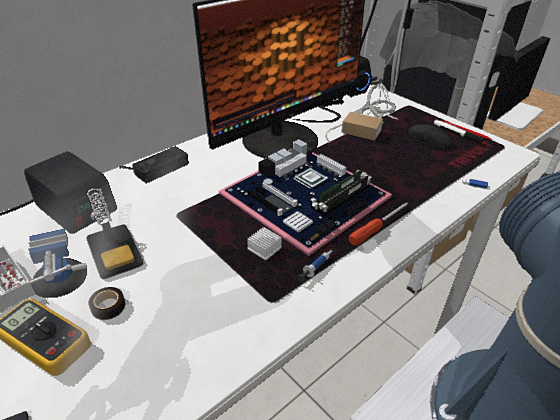

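The top view shows the board around (353,180), with the two modules from (338,205) to (415,205). The scene view shows the green module around (345,185).

Run:
```python
from h import *
import json
P=json.load(open('cal.json'))
for uv in [(286,124),(408,117),(419,237),(294,245)]: print(atz(P['top'],uv,.006).round(4))
for uv in [(338,200),(414,197),(338,213),(415,209)]: print('m',atz(P['top'],uv,.044).round(4))
from scipy.spatial.transform import Rotation as R
s=sense();Rt=R.from_quat(s['tool_rot']).as_matrix();w=P['wrist'];Rc=cv2.Rodrigues(np.array(w['rvec']))[0]
print(Rt.round(3)); print('cam in tool',Rt.T@(-Rc.T@np.array(w['tvec'])-s['tcp_pos']),(Rc@Rt).round(3))
a=cv2.imread('pics/raw_t0.png')[180:250,320:430];b=cv2.imread('pics/raw_s0.png')[160:230,300:410]
cv2.imwrite('pics/c1.png',np.vstack([cv2.resize(x,None,fx=5,fy=4.25,interpolation=2) for x in(a,b)]))
```

```text
[ 0.6649 -0.0039  0.006 ]
[ 0.6722 -0.2692  0.006 ]
[ 0.4103 -0.2699  0.006 ]
[ 0.4014 -0.0126  0.006 ]
m [ 0.4852 -0.1034  0.044 ]
m [ 0.4866 -0.2557  0.044 ]
m [ 0.4587 -0.102   0.044 ]
m [ 0.4621 -0.2556  0.044 ]
[[-0.934  0.357 -0.001]
 [ 0.357  0.934 -0.002]
 [ 0.    -0.002 -1.   ]]
cam in tool [ 0.0773654  -0.00099302 -0.07028677] [[ 0.001  1.     0.   ]
 [-0.953  0.001 -0.302]
 [-0.302 -0.     0.953]]
```

View pics/c1.png

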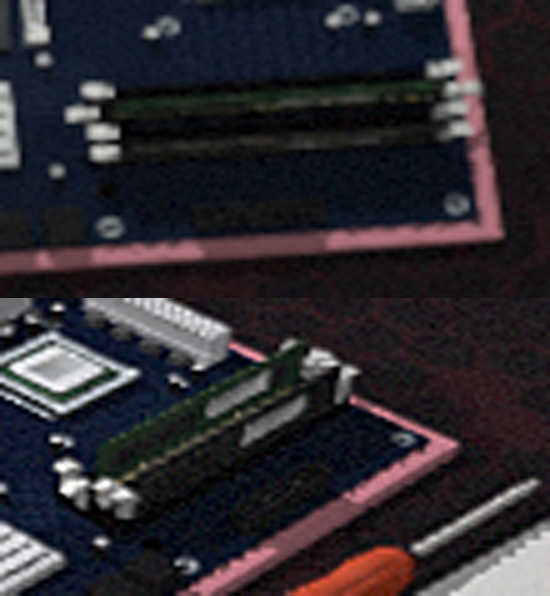

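Green is the farther module (board x = -60), with its midpoint near world (0.477, -0.181). I'll shut the fingers, turn the tool's y along the slot and move above it.

```bash
python3 -m inch '[{"wz":-7.6},{"wz":-7.6},{"wz":-7.6},{"dx":-1.65,"dy":-5.5},{"dx":-1.65,"dy":-5.5},{"dx":-1.65,"dy":-5.5},{"dx":-1.65,"dy":-5.5},{"dx":-1.65,"dy":-5.5},{"dx":-1.65,"dy":-5.5},{"dx":-1.65,"dy":-5.5}]' 0 20
python3 -m inch '[{"dx":-1.65,"dy":-5.5},{"dx":-1.65,"dy":-5.5},{"dx":-1.65,"dy":-5.5,"dz":0.5},{"dx":-1.65,"dy":-5.5,"dz":1},{"dx":-1.65,"dy":-5.5,"dz":1},{"dx":-1.65,"dy":-5.5,"dz":1},{"dx":-1.65,"dy":-5.5,"dz":1},{"dz":0.5},{}]'
python3 - <<'E'
from h import *
import json
s=sense();print(s['t'],s['tcp_pos'],s['tool_rot'],s['q'],s['force'])
json.dump({k:np.array(v).tolist() for k,v in eyes.camera_params('wrist').items()},open('w1.json','w'))
snap('wrist','w1.png')
E
```

```text
0.1 [0.22267495 0.58343979 0.30303091] [ 1.81384268e-01  9.83411804e-01 -9.19399155e-04 -3.55845276e-04] [ 1.02749967e+00  5.28366453e-01  1.43378855e+00  1.78652377e-05
  1.18140930e+00 -1.78515508e-01] [-0.47415465  0.67934413  1.2485651 ]invalid input at $[0]: expected keys dx, dy, dz, wx, wy, wz
invalid input at $[0]: expected keys dx, dy, dz, wx, wy, wz
```

View pics/w1.png

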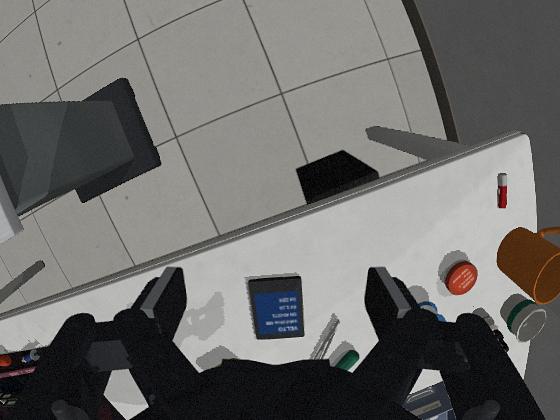

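The rows need all six keys, so the arm didn't move. This wrist view shows the desk's left side, with the open fingers at (170,310) and (385,310).

```bash
python3 -m inch '[{"dx":0,"dy":0,"dz":0,"wx":0,"wy":0,"wz":-7.6},{"dx":0,"dy":0,"dz":0,"wx":0,"wy":0,"wz":-7.6},{"dx":0,"dy":0,"dz":0,"wx":0,"wy":0,"wz":-7.6},{"dx":-1.65,"dy":-5.5,"dz":0,"wx":0,"wy":0,"wz":0},{"dx":-1.65,"dy":-5.5,"dz":0,"wx":0,"wy":0,"wz":0},{"dx":-1.65,"dy":-5.5,"dz":0,"wx":0,"wy":0,"wz":0},{"dx":-1.65,"dy":-5.5,"dz":0,"wx":0,"wy":0,"wz":0},{"dx":-1.65,"dy":-5.5,"dz":0,"wx":0,"wy":0,"wz":0},{"dx":-1.65,"dy":-5.5,"dz":0,"wx":0,"wy":0,"wz":0},{"dx":-1.65,"dy":-5.5,"dz":0,"wx":0,"wy":0,"wz":0}]' 0 20
python3 -m inch '[{"dx":-1.65,"dy":-5.5,"dz":0,"wx":0,"wy":0,"wz":0},{"dx":-1.65,"dy":-5.5,"dz":0,"wx":0,"wy":0,"wz":0},{"dx":-1.65,"dy":-5.5,"dz":0,"wx":0,"wy":0,"wz":0},{"dx":-1.65,"dy":-5.5,"dz":1,"wx":0,"wy":0,"wz":0},{"dx":-1.65,"dy":-5.5,"dz":1,"wx":0,"wy":0,"wz":0},{"dx":-1.65,"dy":-5.5,"dz":1,"wx":0,"wy":0,"wz":0},{"dx":-1.65,"dy":-5.5,"dz":1,"wx":0,"wy":0,"wz":0},{"dx":0,"dy":0,"dz":1,"wx":0,"wy":0,"wz":0},{"dx":0,"dy":0,"dz":0,"wx":0,"wy":0,"wz":0}]'
python3 - <<'E'
from h import *
import json
s=sense();print(s['t'],s['tcp_pos'],s['tool_rot'],s['q'],s['force'])
json.dump({k:np.array(v).tolist() for k,v in eyes.camera_params('wrist').items()},open('w1.json','w'))
snap('wrist','w2.png')
E
```

```text
t: 1.4
tcp_pos: [0.3515, 0.2012, 0.304]
tool_rot: [-0.017, 1.0, 0.0, 0.0]
force: [1.0, -0.3, 0.3]
finger_gap: -0.0
gripper_force: 0.0
t: 2.52
tcp_pos: [0.4782, -0.1774, 0.2527]
tool_rot: [-0.016, 1.0, 0.001, -0.002]
force: [-0.0, 0.3, 0.4]
finger_gap: -0.005
gripper_force: 0.0
2.525 [ 0.47817309 -0.17740157  0.25272623] [-0.01619178  0.99986667  0.0012725  -0.00168927] [-5.74756199e-01  4.48611852e-01  1.76934168e+00  2.88690124e-04
  9.27862664e-01 -2.17811115e+00] [-0.01117892  0.34264118  0.36886606]
```

View pics/w2.png

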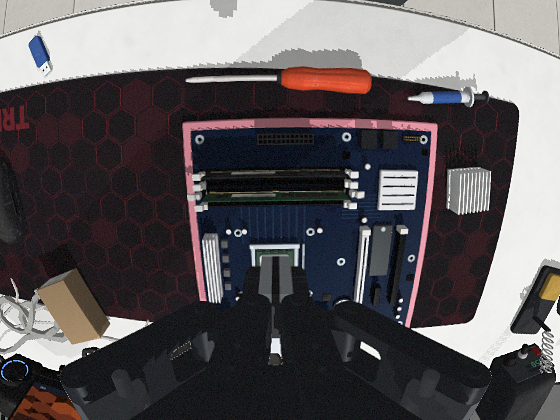

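The wrist view shows the green module from about (203,197) to (345,204), with the black one at row 185. I'll move closer for the second view.

```bash
python3 -m inch '[{"dx":0,"dy":0,"dz":2,"wx":0,"wy":0,"wz":0},{"dx":0,"dy":0,"dz":3,"wx":0,"wy":0,"wz":0},{"dx":0,"dy":0,"dz":3,"wx":0,"wy":0,"wz":0},{"dx":0,"dy":0,"dz":0,"wx":0,"wy":0,"wz":0},{"dx":0,"dy":0,"dz":0,"wx":0,"wy":0,"wz":0}]'
python3 - <<'E'
from h import *
import json
s=sense();print(s['t'],s['tcp_pos'],s['tool_rot'],s['force'])
json.dump({k:np.array(v).tolist() for k,v in eyes.camera_params('wrist').items()},open('w2.json','w'))
snap('wrist','w3.png')
a=cv2.imread('pics/raw_w2.png')[165:215,180:370];b=cv2.imread('pics/raw_w3.png')[130:240,130:400]
b0=b
a=cv2.resize(a,None,fx=4.2,fy=4.2,interpolation=2);b=cv2.resize(b,None,fx=2.9,fy=2.9,interpolation=2)
w=max(a.shape[1],b.shape[1]);pad=lambda x:cv2.copyMakeBorder(x,0,0,0,w-x.shape[1],0)
cv2.imwrite('pics/c2.png',np.vstack([pad(a),pad(b)]));print(a.shape,b.shape)
E
```

```text
t: 3.2
tcp_pos: [0.4797, -0.1774, 0.175]
tool_rot: [-0.017, 1.0, -0.0, 0.001]
force: [0.8, 0.4, -0.3]
finger_gap: -0.0
gripper_force: 0.0
3.2 [ 0.47971753 -0.17743559  0.17503358] [-1.72402715e-02  9.99851152e-01 -3.61351326e-04  5.62801608e-04] [ 0.75852216  0.42110544 -0.30972569]
(210, 798, 3) (319, 783, 3)
```

View pics/c2.png

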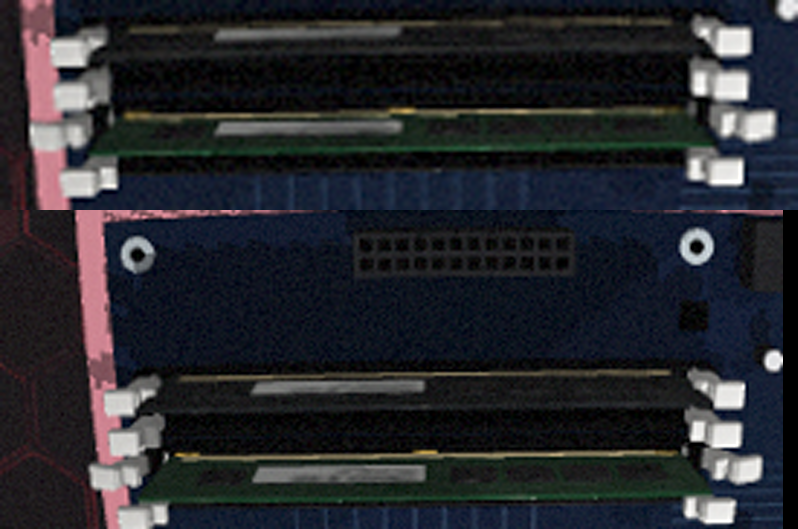

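The crop shows the green module's top edge as the bright green line. In the upper crop it runs (92,151) to (717,150), in the lower (141,503) to (715,494).

Run:
```python
from h import *
import json
w1,w2=json.load(open('w1.json')),json.load(open('w2.json'))
f=lambda u,v:(180+u/4.2,165+v/4.2)
g=lambda u,v:(130+u/2.9,130+(v-210)/2.9)
for n,a,b in [('R',f(92,151),g(141,503)),('L',f(717,150),g(715,494))]:
    print(n,a,b,tri([ray(w1,a,1),ray(w2,b,1)]))
    for z in(.044,.048): print(z,atz(w1,a,z,1),atz(w2,b,z,1))
# module root line contacts, slot ends black
for p in [g(180,455),g(678,455),g(175,379),g(672,373)]: print('root',atz(w2,p,.0185,1))
# board mounting holes
for p in [g(137,255),g(696,247)]: print('hole',atz(w2,p,.010,1))
```

```text
R (201.9047619047619, 200.95238095238096) (178.6206896551724, 231.0344827586207) (array([ 0.47811811, -0.24112235,  0.05534441]), [np.float64(0.00045093361422271304), np.float64(0.00045093361422274676)])
0.044 [ 0.48110433 -0.24404167  0.044     ] [ 0.48295802 -0.24434245  0.044     ]
0.048 [ 0.47995376 -0.24313782  0.048     ] [ 0.4813491  -0.24308155  0.048     ]
L (350.71428571428567, 200.71428571428572) (376.55172413793105, 227.9310344827586) (array([ 0.47723789, -0.1080717 ,  0.04083313]), [np.float64(0.00019486765224483945), np.float64(0.00019486765224493728)])
0.044 [ 0.47651984 -0.10902133  0.044     ] [ 0.47593337 -0.10906708  0.044     ]
0.048 [ 0.47543492 -0.11005073  0.048     ] [ 0.47446402 -0.110494    0.048     ]
root [ 0.47931994 -0.24083059  0.0185    ]
root [ 0.47476307 -0.11170809  0.0185    ]
root [ 0.45907275 -0.24135716  0.0185    ]
root [ 0.45306174 -0.1157895   0.0185    ]
hole [ 0.42849672 -0.25313371  0.01      ]
hole [ 0.42148168 -0.10998245  0.01      ]
```

Measured top corners are left (0.475, -0.110) and right (0.4806, -0.243), with z about 0.048, and the tool's y already lies along the slot. I'll go to the point 20 mm from the left end and stop just above it.

```bash
python3 -m inch '[{"dx":0.23,"dy":2.4,"dz":0,"wx":0,"wy":0,"wz":0},{"dx":0,"dy":2.3,"dz":0,"wx":0,"wy":0,"wz":0},{"dx":0,"dy":0,"dz":2,"wx":0,"wy":0,"wz":0},{"dx":0,"dy":0,"dz":2,"wx":0,"wy":0,"wz":0},{"dx":0,"dy":0,"dz":0.8,"wx":0,"wy":0,"wz":0},{"dx":0,"dy":0,"dz":0,"wx":0,"wy":0,"wz":0},{"dx":0,"dy":0,"dz":0,"wx":0,"wy":0,"wz":0}]'
python3 - <<'E'
from h import *
print(sense()['tcp_pos']); snap('wrist','w4.png',(130,120,440,340),2.5)
E
```

```text
t: 4.12
tcp_pos: [0.4759, -0.1315, 0.1267]
tool_rot: [-0.017, 1.0, -0.0, 0.001]
force: [-1.0, -0.2, 0.7]
finger_gap: -0.0
gripper_force: 0.0
[ 0.47592657 -0.13146095  0.12670932]
```

View pics/w4.png

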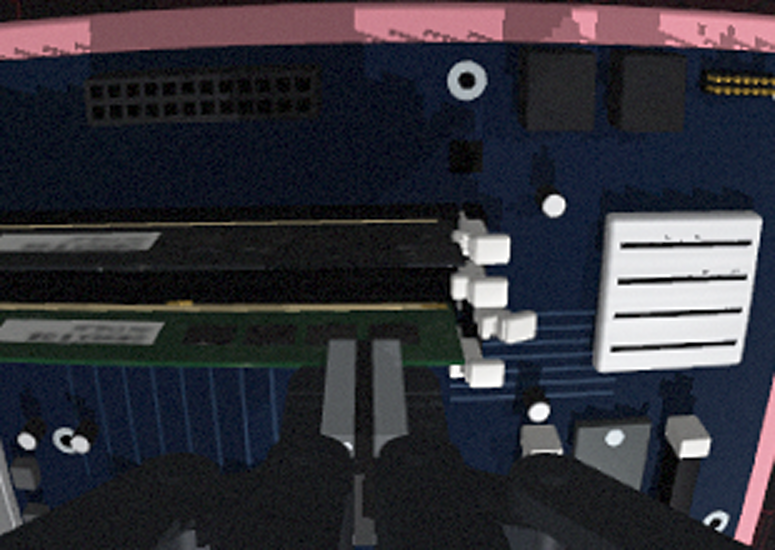

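The shut tips at (365,345) sit over the top edge (row 362), about 20 mm in from the left end at column 463 and clear of the black module. Pressing now in small steps.

```bash
python3 -m inch '[{"dx":0,"dy":0,"dz":0.3,"wx":0,"wy":0,"wz":0},{"dx":0,"dy":0,"dz":0.2,"wx":0,"wy":0,"wz":0},{"dx":0,"dy":0,"dz":0.1,"wx":0,"wy":0,"wz":0},{"dx":0,"dy":0,"dz":0.1,"wx":0,"wy":0,"wz":0}]'
python3 -m inch '[{"dx":0,"dy":0,"dz":0.1,"wx":0,"wy":0,"wz":0},{"dx":0,"dy":0,"dz":0.1,"wx":0,"wy":0,"wz":0}]'
```

```text
t: 4.68
tcp_pos: [0.4755, -0.131, 0.1193]
tool_rot: [-0.016, 1.0, 0.0, 0.0]
force: [0.0, 1.5, 8.2]
finger_gap: 0.002
gripper_force: 3.8
t: 4.92
tcp_pos: [0.4754, -0.1306, 0.1176]
tool_rot: [-0.016, 1.0, 0.0, 0.0]
force: [0.3, 3.1, 7.9]
finger_gap: 0.003
gripper_force: 4.1
```

```bash
for i in 1 2; do python3 -m inch '[{"dx":0,"dy":0,"dz":0.1,"wx":0,"wy":0,"wz":0},{"dx":0,"dy":0,"dz":0,"wx":0,"wy":0,"wz":0}]' | egrep 'pos|^force'; done
```

```text
tcp_pos: [0.4753, -0.1304, 0.1165]
force: [0.3, 3.9, 7.5]
tcp_pos: [0.4752, -0.1302, 0.1156]
force: [0.0, 4.9, 8.4]
```

```bash
python3 -m inch '[{"dx":0,"dy":0,"dz":0.1,"wx":0,"wy":0,"wz":0},{"dx":0,"dy":0,"dz":0,"wx":0,"wy":0,"wz":0}]' | egrep 'pos|^force'
```

```text
tcp_pos: [0.4753, -0.1301, 0.1148]
force: [0.9, 4.9, 10.5]
```

```bash
python3 -m inch '[{"dx":0,"dy":0,"dz":0.05,"wx":0,"wy":0,"wz":0},{"dx":0,"dy":0,"dz":0,"wx":0,"wy":0,"wz":0}]' | egrep 'pos|^force'
```

```text
tcp_pos: [0.4753, -0.13, 0.1145]
force: [0.2, 6.5, 12.1]
```

```bash
for i in 1 2; do python3 -m inch '[{"dx":0,"dy":0,"dz":0.08,"wx":0,"wy":0,"wz":0},{"dx":0,"dy":0,"dz":0,"wx":0,"wy":0,"wz":0}]' | egrep 'pos|^force'; done
```

```text
tcp_pos: [0.4753, -0.1299, 0.114]
force: [-0.1, 7.1, 16.0]
tcp_pos: [0.4754, -0.1298, 0.1136]
force: [-0.1, 6.5, 19.2]
```

Force has risen well past the 8 N slide level to 19 N, so the left end is on its stop. Lift and go to the right end.

```bash
python3 -m inch '[{"dx":0,"dy":0,"dz":-1,"wx":0,"wy":0,"wz":0},{"dx":0,"dy":0,"dz":-1.3,"wx":0,"wy":0,"wz":0},{"dx":-0.1,"dy":-3,"dz":0,"wx":0,"wy":0,"wz":0},{"dx":0,"dy":-3.2,"dz":0,"wx":0,"wy":0,"wz":0},{"dx":0,"dy":-3,"dz":0,"wx":0,"wy":0,"wz":0},{"dx":0,"dy":0,"dz":0,"wx":0,"wy":0,"wz":0},{"dx":0,"dy":0,"dz":0,"wx":0,"wy":0,"wz":0}]'
python3 - <<'E'
from h import *
snap('wrist','w5.png',(130,120,440,340),2.5)
E
```

```text
t: 7.3
tcp_pos: [0.4789, -0.2224, 0.1348]
tool_rot: [-0.016, 1.0, 0.001, -0.001]
force: [-0.1, 1.0, -0.3]
finger_gap: 0.003
gripper_force: 0.0
```

View pics/w5.png

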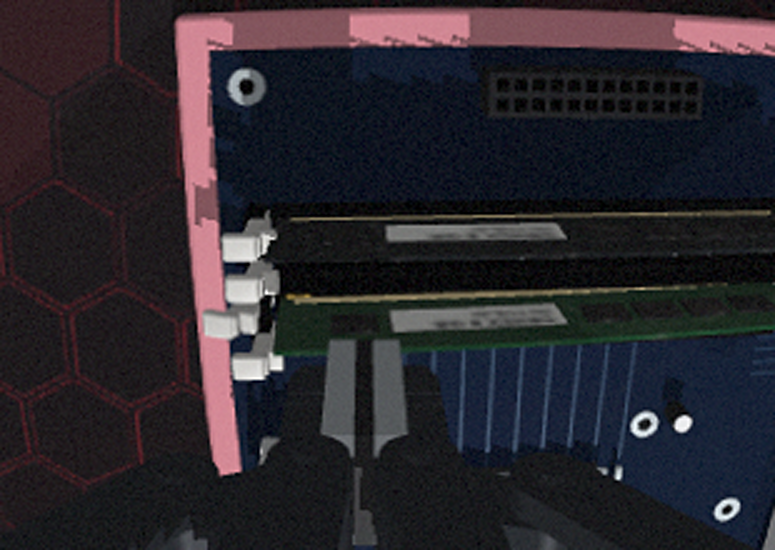

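The tips at (365,345) are over the top edge, about 20 mm in from the right end at (275,352), whose latch is still open at (230,322). Pressing.

```bash
python3 -m inch '[{"dx":0,"dy":0,"dz":0.6,"wx":0,"wy":0,"wz":0},{"dx":0,"dy":0,"dz":0.5,"wx":0,"wy":0,"wz":0},{"dx":0,"dy":0,"dz":0.2,"wx":0,"wy":0,"wz":0},{"dx":0,"dy":0,"dz":0.1,"wx":0,"wy":0,"wz":0},{"dx":0,"dy":0,"dz":0,"wx":0,"wy":0,"wz":0}]' | egrep 'pos|^force'
for i in 1 2 3; do python3 -m inch '[{"dx":0,"dy":0,"dz":0.1,"wx":0,"wy":0,"wz":0},{"dx":0,"dy":0,"dz":0,"wx":0,"wy":0,"wz":0}]' | egrep 'pos|^force'; done
```

```text
tcp_pos: [0.4795, -0.223, 0.1207]
force: [0.9, 1.0, -0.5]
tcp_pos: [0.4795, -0.2231, 0.1198]
force: [0.6, 0.5, 0.8]
tcp_pos: [0.4796, -0.2232, 0.1191]
force: [-1.1, -0.4, 3.0]
tcp_pos: [0.4797, -0.2234, 0.1184]
force: [-1.1, 0.1, 5.7]
```

```bash
for i in 1 2 3 4; do python3 -m inch '[{"dx":0,"dy":0,"dz":0.1,"wx":0,"wy":0,"wz":0},{"dx":0,"dy":0,"dz":0,"wx":0,"wy":0,"wz":0}]' | egrep 'pos|^force'; done
```

```text
tcp_pos: [0.4797, -0.2236, 0.1175]
force: [-1.2, -1.7, 6.9]
tcp_pos: [0.4798, -0.2238, 0.1166]
force: [-1.7, -1.2, 6.4]
tcp_pos: [0.4799, -0.224, 0.1156]
force: [-1.6, -2.3, 6.5]
tcp_pos: [0.4799, -0.2242, 0.1149]
force: [-2.2, -2.9, 8.8]
```

```bash
for i in 1 2 3; do python3 -m inch '[{"dx":0,"dy":0,"dz":0.1,"wx":0,"wy":0,"wz":0},{"dx":0,"dy":0,"dz":0,"wx":0,"wy":0,"wz":0}]' | egrep 'pos|^force'; done
```

```text
tcp_pos: [0.48, -0.2243, 0.1144]
force: [-4.0, -1.0, 12.8]
tcp_pos: [0.4801, -0.2244, 0.114]
force: [-2.8, -2.2, 16.4]
tcp_pos: [0.4802, -0.2245, 0.1136]
force: [-3.8, -1.0, 20.9]
```

The right end stops at the same height (0.1136 at about 20 N). Withdraw and check.

```bash
python3 -m inch '[{"dx":0,"dy":0,"dz":-1,"wx":0,"wy":0,"wz":0},{"dx":0,"dy":0,"dz":-2,"wx":0,"wy":0,"wz":0},{"dx":0,"dy":0,"dz":-3,"wx":0,"wy":0,"wz":0},{"dx":0,"dy":2.3,"dz":-1,"wx":0,"wy":0,"wz":0},{"dx":0,"dy":2.3,"dz":0,"wx":0,"wy":0,"wz":0},{"dx":0,"dy":0,"dz":0,"wx":0,"wy":0,"wz":0},{"dx":0,"dy":0,"dz":0,"wx":0,"wy":0,"wz":0}]'
python3 - <<'E'
from h import *
snap('wrist','w6.png',(130,120,400,260),2.9)
E
```

```text
t: 11.35
tcp_pos: [0.4778, -0.1763, 0.18]
tool_rot: [-0.017, 1.0, 0.0, -0.001]
force: [0.4, 0.3, -0.0]
finger_gap: 0.002
gripper_force: 0.0
```

View pics/w6.png

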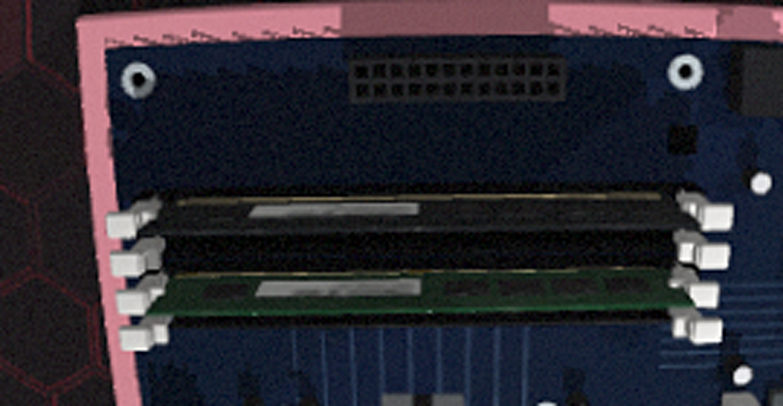

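Both green-slot latches, at (135,298) and (703,292), are now shut and in line with their neighbours. The module is level and the gold contacts are covered like the black one's.

```bash
python3 -c "
from station import workorder;print(workorder.sign_off())"
```

```text
the job is handed in; nothing more can be done
None
```

The green module is pressed fully home at both ends (about 20 N peak) and both its latches are shut; the arm is clear and the job is handed in at about 11.4 s.

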